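# Shut and lock the boot-brush bin by feel

## Robot

A 6-joint arm with a two-finger parallel gripper is mounted at the origin on the work surface. World frame = base frame: x ahead of the robot, y to its left, z up, the work surface at z = 0. Lengths are in m, angles in rad, forces in N, time in s.
With the tool pointing down it reaches from about 0.35 to 0.85 m from the base axis. Payload 8.1 kg.
Tool frame: the origin (TCP) lies on the centre line of the jaws, within the pads' length; the fingertips stand 14 mm ahead of it and the grasp point (between the pads) lies 5 mm behind it; z points along the fingers, y is the direction in which the jaws open and shut (so a half turn about z gives the same grasp; the last joint's range is limited). The gripper opens to 93 mm and grips with 3 to 60 N. Pads are 15 mm wide; open, the fingers measure 128 mm over their backs; the gripper's body (75 mm by 188 mm) begins 65 mm behind the grasp point.
Start: joints at [-1.193, 0.13, 1.488, -0, 1.523, -0.085], TCP at [0.268, -0.537, 0.233] pointing down, gripper open.
Joint ranges: [-2.96, 2.96], [-0.89, 2.26], [0.02, 2.5], [-1.34, 4.48], [0, 2.73], [-2.66, 2.66]. Speed limits (rad/s): [2.39, 2.39, 2.79, 3.14, 3.14, 3.14].

## Interface

Orientations are given as a rotation vector (axis times angle).
In Python, from plant import robot gives the robot as it stands.
- The arm moves only by the tool jog_arm, never from a script. Its argument "steps" is a list of rows, each a list of 7 numbers: the closure, from 0 (fully open) to 1 (shut), then the shift along the tool's x, y, z in m, then the turn, a rotation vector about the tool's x, y, z in rad. In form: [[jaw, tx, ty, tz, rx, ry, rz], ...]. A call has 1 to 5 rows; each row is the pose to reach, as a shift and turn from the pose measured when the call began, along the tool's axes at that moment; what a row does not reach only later rows make up. A row lasts 1/8 s, in which the tool goes at most 62.5 mm and 10.7 degrees, less where a joint would pass 70% of its speed; a pose out of reach is approached as far as the arm can. A call with a gripper value outside its range is refused whole. The fingers move at their own pace and stop on an object; "force" is the grip in N (left out, the last holds). Time passes only in rows, so rows that repeat a pose let the fingers close. It gives the time, the measured TCP pose, the force and the opening at its end, in the units of the state.
- robot.read_state(): the state, without advancing time (a new reading comes with each control period).
- robot.read_camera(name): name is "side" or "top" or "wrist"; returns a dict with "image" (480x640x3 uint8, red, green, blue), "mtx" (3x3 intrinsics, pixels), "extrinsics" (4x4, takes a point from camera to world coordinates); the wrist camera has in their place "tool_from_camera" (4x4, takes a point from camera to tool coordinates, whose origin is the TCP and whose axes are the flange's). Camera axes: x right, y down, z forward; pixel columns grow to the right and rows downward; lengths in m; the calibration is good to about 2 mm. A picture is of the moment at which its call begins: read the wrist's pose just before it. There is no depth.
- robot.close_job(): hands the job in, once; it reports no verdict.
The state is a dict: "t": time; "q": joint angles; "dq": joint speeds; "joint_torque": joint torques, N m; "tool_pos": TCP position; "orientation": TCP orientation; "force": force on the tool from outside, world axes, zero at the start; "wrist_torque": the same for the moment, N m; "opening": finger opening in m.
Only numpy, scipy, OpenCV 4.12 (cv2) and the standard library are available. Lean on these libraries where they do the work, as an engineer would, in place of code of your own. Each camera call takes 0.05 s, during which the arm holds its last target.

## Task

Swing the lid of the boot-brush bin shut and lock it: turn the knob on the lid clockwise, feeling for the hidden notch where the drag drops, and there push the knob down fully home. Do not force the lug against the plate under it, which breaks above 14 N, and leave the things around the bin alone.

Things in the scene. Friction and masses are not known exactly. Their poses are not given: they have to be found in the camera images.
- bin: The grey plastic boot-brush bin, an open box 220 (its x) x 260 (its y) x 100 mm high, screwed to the bench. Origin at the centre of its underside; its -x side is the front, towards the robot; z up. The lid is hinged along its far (+x) rim.
- bin_hinge (a point): Middle of the lid's hinge axis on the bin's far rim, 110 mm behind the bin's centre and 100 mm up; fixed to the bin; the axis runs along y.
- lid (a joint): Angle of the black plastic lid, rad: 0 = shut on the rim, positive = raised. A flat plate 228 mm from hinge to front edge, 268 mm wide, 6 mm thick; when shut its top is 6 mm above the hinge axis (106 mm above the bench). Stiff hinge: the lid stays where it is left; about 2 to 4 N down on the front edge closes it.
- lid_edge (a point): Middle of the lid's front edge, on its top face, 228 mm from the hinge; turns with the lid (x from front to hinge, z out of the lid's top).
- knob_grip (a point): Grip point of the plain metal-grey lock knob on the lid, on its axis, 155 mm from the hinge, midway across the lid. In a bar 46 mm long (this point's x), 14 wide (y), 30 high, whose top is 8 mm above the point; the bar stands on a disc 45 mm across, its top 22 mm below the point. z: knob's axis, out of the lid. 50 mm above the lid's top when up; turns and sinks with the knob.
- knob (a joint): Turn of the knob, rad, growing clockwise seen from above, 0 (bar along the bin's x) to 1.6; starts at 0 to 0.1. The hidden notch lies at an unknown value between 0.45 and 1.4, different every time; the lug drops in within about 0.06 rad of it, and begins to sink 0.2 rad before. Turning takes about 0.03 N m, more with the lug pressed on the plate.
- plunge (a joint): How far the knob is pushed down, m: 0 = up (start), 0.012 = fully home, its disc down on the collar (52 mm across, 8 high) on the lid. Stays where it is left: friction about 1 N, no spring. With the lid shut, the steel lug below (7 mm thick, round end, 34 mm off the axis) meets the keeper plate at 0.004, and goes on to 0.012 only at the notch.
- keeper: Keeper plate with the notch, hidden in the bin under a black rubber cover. Origin on its top face on the knob's axis, 90 mm above the bench. Does not turn. Cushioned: gives from 1.5 N, 1 mm per 1.2 N, for 5 mm, then solid. The notch is 11 mm wide below a mouth sloping in at 45 deg, 3 mm deep, 17 mm wide: over it upward push and drag drop; its walls then stop the turn. Breaks above 14 N.
- mug: Bystander, to be left alone: white ceramic mug, 84 mm across, 95 mm tall. Origin at the centre of its underside.
- bell: Bystander, to be left alone: chrome bike bell, 60 mm across, 40 mm tall. Origin at the centre of its underside.
- boot_jack: Bystander, to be left alone: wooden boot jack, a forked plank about 275 x 100 mm, 45 mm high. Origin at the centre of its underside.
- headlamp_case: Bystander, to be left alone: black plastic headlamp case, 75 x 110 x 64 mm. Origin at the centre of its underside.
- shoe_brush: Bystander, to be left alone: wooden shoe brush with black bristles, 50 x 160 x 44 mm. Origin at the centre of its underside.
- wax_tin: Bystander, to be left alone: round metal wax tin, 83 mm across, 26 mm tall. Origin at the centre of its underside.

How it is judged:
By the outcome, as a careful person would: the job done as asked, in the order asked, and still so for the second after the job is handed in, with the robot touching nothing.
It also fails if it takes over 70 s, if anything falls off the work surface, if the arm or the gripper's body presses on something with over 40 N, if the wrist force passes 120 N, or if a joint passes its speed limit or range.

## Working session

There is one attempt and no reset: what is moved stays moved. The work goes in short steps, Python scripts to look and compute and a tool call to move; the robot and the scene stay as the last step left them, time stands still between calls to the robot, and variables do not carry over. Pictures are saved under pics/ and viewed, and the job is handed in when it is done.

Besides the shell and the picture viewer there is one more tool, called after "Emit:" as name(argument=value, ...) on one line, values as JSON. jog_arm: Moves the arm, as the interface text tells. Its arguments: {"type":"object","properties":{"steps":{"type":"array"},"force":{"type":"number"}},"required":["steps"]}

```bash
ls; mkdir -p pics; python3 - <<'E'
from plant import robot
import cv2,numpy as np
s=robot.read_state(); print({k:np.round(v,3) for k,v in s.items()})
for n in ["side","top","wrist"]:
    c=robot.read_camera(n); cv2.imwrite(f"pics/{n}0.png",c["image"][:,:,::-1])
    print(n,c["mtx"].round(1).tolist(),np.round(c.get("extrinsics",c.get("tool_from_camera")),3).tolist())
E
```

```text
pics
{'t': np.float64(0.0), 'q': array([-1.193,  0.131,  1.489, -0.   ,  1.523, -0.085]), 'dq': array([-0.   , -0.002, -0.   , -0.   , -0.   ,  0.   ]), 'joint_torque': array([ 1.0000e-03, -5.5984e+01, -4.9176e+01,  7.7000e-02,  3.5000e-02,
       -0.0000e+00]), 'tool_pos': array([ 0.268, -0.536,  0.232]), 'orientation': array([-3.056, -0.72 ,  0.   ]), 'force': array([-0.644,  0.625, -0.369]), 'wrist_torque': array([-0.081, -0.013,  0.004]), 'opening': np.float64(0.093)}
side [[483.2, 0.0, 328.1], [0.0, 483.2, 237.7], [0.0, 0.0, 1.0]] [[-0.995, -0.073, 0.062, 0.514], [-0.094, 0.64, -0.762, 0.845], [0.016, -0.764, -0.644, 0.84], [0.0, 0.0, 0.0, 1.0]]
top [[618.3, 0.0, 318.1], [0.0, 618.3, 242.3], [0.0, 0.0, 1.0]] [[-0.065, -0.974, 0.216, 0.292], [-0.998, 0.063, -0.016, 0.003], [0.002, -0.217, -0.976, 1.452], [0.0, 0.0, 0.0, 1.0]]
wrist [[385.1, 0.0, 316.4], [0.0, 385.1, 232.0], [0.0, 0.0, 1.0]] [[-0.001, -0.964, -0.265, 0.073], [1.0, -0.0, -0.001, 0.0], [0.001, -0.265, 0.964, -0.154], [0.0, 0.0, 0.0, 1.0]]
```

View pics/side0.png

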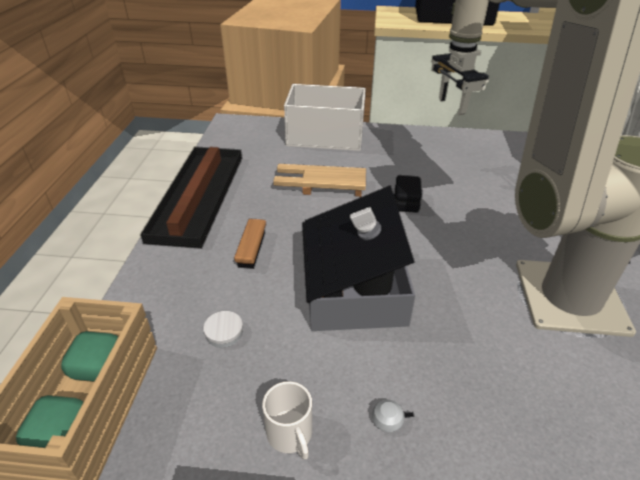

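View pics/top0.png

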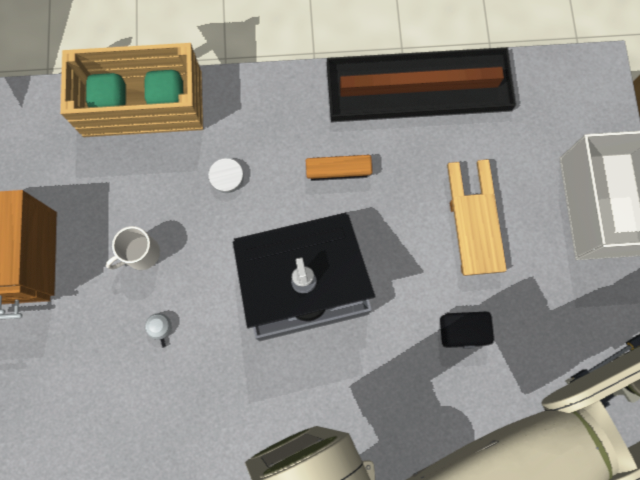

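```bash
python3 - <<'E'
import cv2
a=cv2.imread("pics/side0.png")[175:340,285:430]; b=cv2.imread("pics/top0.png")[200:350,220:390]
cv2.imwrite("pics/zs.png",cv2.resize(a,None,fx=3.6,fy=3.6,interpolation=cv2.INTER_CUBIC)); cv2.imwrite("pics/zt.png",cv2.resize(b,None,fx=4,fy=4,interpolation=cv2.INTER_CUBIC))
E
```

```text
(no output)
```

View pics/zs.png

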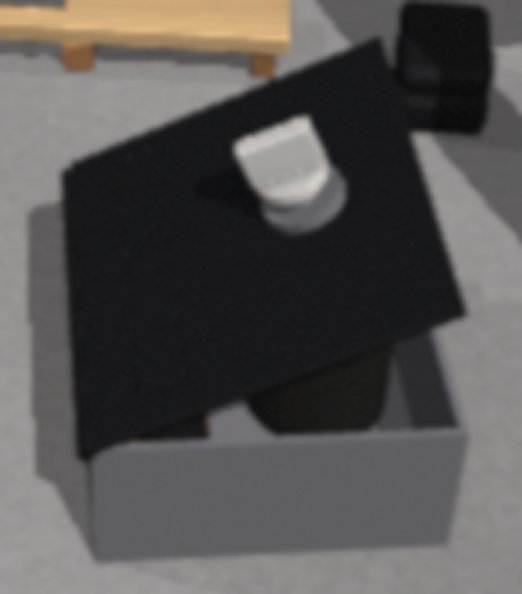

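View pics/zt.png

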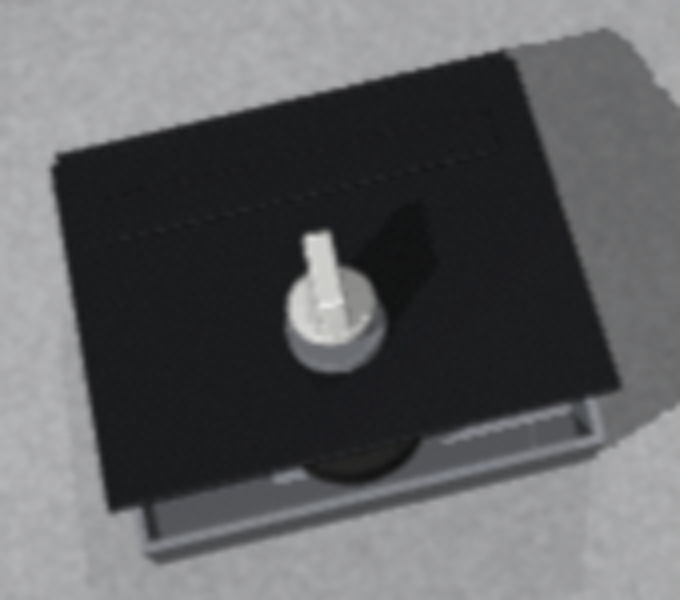

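```bash
cat > h.py <<'E'
from plant import robot
import cv2,numpy as np
from scipy.spatial.transform import Rotation as R
def ray(c,p,E=None):
    E=c["extrinsics"] if E is None else E
    d=E[:3,:3]@np.linalg.solve(c["mtx"],[p[0],p[1],1]); return E[:3,3],d/np.linalg.norm(d)
def onz(c,p,z):
    o,d=ray(c,p); return o+d*(z-o[2])/d[2]
def tri(c1,p1,c2,p2):
    o1,d1=ray(c1,p1);o2,d2=ray(c2,p2)
    s,t=np.linalg.lstsq(np.c_[d1,-d2],o2-o1,rcond=None)[0]
    a,b=o1+s*d1,o2+t*d2; return (a+b)/2,np.linalg.norm(a-b)
def st():
    s=robot.read_state(); print({k:np.round(s[k],4).tolist() for k in("t","q","tool_pos","orientation","force","wrist_torque","opening")}); return s
E
python3 - <<'E'
from h import *
S=robot.read_camera("side");T=robot.read_camera("top")
zs=lambda x,y:(x/3.6+285,y/3.6+175); zt=lambda x,y:(x/4+220,y/4+200)
P={}
for n,s,t in [("A",(65,170),(510,52)),("B",(380,38),(620,385)),("C",(465,315),(112,508)),("D",(80,455),(55,158)),("knobtop",(275,145),(321,265))]:
    p,e=tri(S,zs(*s),T,zt(*t));P[n]=p;print(n,p.round(4),e.round(4))
print("lens",[np.linalg.norm(P[a]-P[b]).round(3) for a,b in("AB","BC","CD","DA")])
for n in "AD":print(n,"hi z", onz(T,zt(*{"A":(510,52),"D":(55,158)}[n]),.104).round(4))
f=[onz(T,zt(*p),.1) for p in((150,548),(600,440))];print("front",f,np.linalg.norm(f[0]-f[1]))
v=f[0]-f[1];print("yaw",np.arctan2(-v[0],v[1]))
v=P["D"]-P["A"];print("yaw",np.arctan2(-v[0],v[1])); v=P["C"]-P["B"];print("yaw",np.arctan2(-v[0],v[1]))
v=(P["B"]+P["C"]-P["A"]-P["D"])/2;print("lid ang",np.arctan2(v[2],np.hypot(*v[:2])),"yaw",np.arctan2(-v[1],-v[0]))
E
```

```text
A [ 0.6547 -0.0898  0.0949] 0.0031
B [ 0.4481 -0.1253  0.1969] 0.0037
C [0.4028 0.1361 0.1942] 0.004
D [0.6105 0.1704 0.094 ] 0.0022
knobtop [0.5145 0.0231 0.2159] 0.0079
lens [np.float64(0.233), np.float64(0.265), np.float64(0.233), np.float64(0.264)]
A hi z [ 0.6539 -0.0893  0.104 ]
D hi z [0.6093 0.169  0.104 ]
front [array([0.39036166, 0.12598293, 0.1       ]), array([ 0.43277342, -0.1220865 ,  0.1       ])] 0.2516688350816245
yaw 0.16933015710293733
yaw 0.16837940333344426
yaw 0.1715349001060651
lid ang 0.4487570066591124 yaw 0.1668286484011907
```

```bash
cat >> h.py <<'E'
YAW=0.169; H=np.array([.630,.0395,.1]); BX=np.array([np.cos(YAW),np.sin(YAW),0])
def rel(pos,yaw,s=None):
    "shift/turn in tool frame to put TCP at pos, tool down, tool x at world yaw"
    s=s or robot.read_state(); Rt=R.from_rotvec(s["orientation"])
    G=R.from_euler("z",yaw)*R.from_rotvec([np.pi,0,0])
    print("rel",Rt.inv().apply(np.array(pos)-s["tool_pos"]).round(4),(Rt.inv()*G).as_rotvec().round(4))
def lidpt(r,h,a): return H+BX*(-r*np.cos(a)+h*np.sin(a)*1)+np.array([0,0,r*np.sin(a)+h*np.cos(a)])
E
python3 - <<'E'
from h import *
s=st()
rel([.33,-.25,.32],.463+1.4)
rel([.43,0.005,.30],YAW+np.pi)
E
```

```text
{'t': 0.25, 'q': [-1.1934, 0.1308, 1.4887, -0.0, 1.523, -0.0854], 'tool_pos': [0.2678, -0.5366, 0.2321], 'orientation': [-3.057, -0.7203, 0.0002], 'force': [-0.1975, 1.074, -0.0059], 'wrist_torque': [0.0066, -0.0425, -0.0156], 'opening': 0.0932}
rel [ 0.1837 -0.2288 -0.0876] [-7.0000e-04 -7.0000e-04 -1.4002e+00]
rel [ 0.387  -0.4123 -0.0675] [-1.0000e-04 -1.3000e-03 -2.8478e+00]
```

Emit:
jog_arm(steps=[[1,0.04,-0.04,-0.05,0,0,-0.18],[1,0.08,-0.09,-0.088,0,0,-0.36],[1,0.12,-0.14,-0.088,0,0,-0.54],[1,0.15,-0.185,-0.088,0,0,-0.72],[1,0.184,-0.229,-0.088,0,0,-0.9]], force=20)

```text
t: 0.88
tool_pos: [0.3288, -0.2555, 0.3207]
orientation: [2.435, 1.985, 0.001]
force: [1.0, 0.1, 0.1]
opening: 0.0475
```

```bash
python3 - <<'E'
from h import *
s=st()
rel([.40,-0.05,.32],YAW+np.pi)
rel(lidpt(.210,.006,.45)+[0,0,.064],YAW+np.pi)
E
```

```text
{'t': 0.875, 'q': [-0.7843, -0.3982, 1.8118, 0.0006, 1.7276, -0.5815], 'tool_pos': [0.3288, -0.2555, 0.3207], 'orientation': [2.4345, 1.9851, 0.001], 'force': [0.9698, 0.0548, 0.0625], 'wrist_torque': [-0.028, -0.0682, 0.0204], 'opening': 0.0475}
rel [0.2156 0.0283 0.0007] [ 7.0000e-04  4.0000e-04 -1.9425e+00]
rel [0.2818 0.0618 0.06  ] [ 7.0000e-04  4.0000e-04 -1.9425e+00]
```

Emit:
jog_arm(steps=[[1,0.05,0.005,0,0,0,-0.18],[1,0.1,0.012,0,0,0,-0.36],[1,0.15,0.02,0,0,0,-0.54],[1,0.2,0.028,0,0,0,-0.72],[1,0.245,0.045,0,0,0,-0.9]])

```text
t: 1.5
tool_pos: [0.4225, -0.0228, 0.3212]
orientation: [1.319, 2.849, 0.001]
force: [0.1, -0.6, 0.2]
opening: 0.001
```

```bash
python3 - <<'E'
from h import *
s=st()
rel(lidpt(.210,.006,.45)+[0,0,.064],YAW+np.pi)
E
```

```text
{'t': 1.5, 'q': [-0.1753, -0.3801, 1.7974, 0.0002, 1.7225, -0.879], 'tool_pos': [0.4225, -0.0228, 0.3212], 'orientation': [1.319, 2.8494, 0.0011], 'force': [0.1229, -0.5971, 0.1529], 'wrist_torque': [-0.045, -0.1413, 0.008], 'opening': 0.001}
rel [0.0083 0.0379 0.0605] [ 6.0000e-04  1.9000e-03 -1.0361e+00]
```

Emit:
jog_arm(steps=[[1,0.0,0.01,0,0,0,-0.18],[1,0.005,0.02,0.01,0,0,-0.36],[1,0.008,0.03,0.02,0,0,-0.54],[1,0.008,0.038,0.03,0,0,-0.72],[1,0.008,0.038,0.035,0,0.001,-0.9]])

```text
t: 2.12
tool_pos: [0.4463, 0.0083, 0.2854]
orientation: [-0.062, 3.141, 0.001]
force: [-0.3, -0.1, 0.5]
opening: 0.0001
```

```bash
python3 - <<'E'
from h import *
s=st()
for a,d in((.45,.025),(.4,0.014),(.3,.014),(.2,.014),(.1,.014),(0,.014)):rel(lidpt(.210,.006,a)+[0,0,d],YAW+np.pi)
E
```

```text
{'t': 2.125, 'q': [-0.0966, -0.3112, 1.8081, 0.0005, 1.6447, -1.707], 'tool_pos': [0.4463, 0.0083, 0.2854], 'orientation': [-0.0621, 3.1409, 0.0007], 'force': [-0.3318, -0.0579, 0.461], 'wrist_torque': [-0.0042, -0.1781, 0.0028], 'opening': 0.0001}
rel [ 0.0001 -0.0002  0.0637] [ 4.000e-04  1.000e-04 -1.294e-01]
rel [ 0.0047 -0.0008  0.0841] [ 4.000e-04  1.000e-04 -1.294e-01]
rel [ 0.0124 -0.0018  0.1037] [ 4.000e-04  1.000e-04 -1.294e-01]
rel [ 0.0181 -0.0026  0.1238] [ 4.000e-04  1.000e-04 -1.294e-01]
rel [ 0.0218 -0.0031  0.1445] [ 4.000e-04  1.000e-04 -1.294e-01]
rel [ 0.0235 -0.0033  0.1654] [ 4.000e-04  1.000e-04 -1.294e-01]
```

Emit:
jog_arm(steps=[[1,0,0,0.035,0,0,-0.129],[1,0.001,0,0.064,0,0,-0.129],[1,0.004,0,0.074,0,0,-0.129],[1,0.005,0,0.084,0,0,-0.129],[1,0.009,0,0.094,0,0,-0.129]])

```text
t: 2.75
tool_pos: [0.438, 0.0078, 0.1923]
orientation: [-0.264, 3.128, -0.0]
force: [1.0, -2.6, 2.3]
opening: 0.0006
```

```bash
python3 - <<'E'
from h import *
s=st()
for a,d in((.3,.014),(.2,.014),(.1,.014),(0.05,.014),(0,.014)):rel(lidpt(.210,.006,a)+[0,0,d],YAW+np.pi)
E
```

```text
{'t': 2.75, 'q': [-0.0995, -0.3046, 1.9716, 0.0001, 1.4722, -1.8387], 'tool_pos': [0.438, 0.0078, 0.1923], 'orientation': [-0.264, 3.1281, -0.0005], 'force': [0.9859, -2.6352, 2.2905], 'wrist_torque': [-0.2143, -0.2688, 0.0445], 'opening': 0.0006}
rel [ 0.0043 -0.001   0.0105] [-0.0005  0.0023 -0.0006]
rel [ 0.0101 -0.001   0.0307] [-0.0005  0.0023 -0.0006]
rel [ 0.0139 -0.001   0.0513] [-0.0005  0.0023 -0.0006]
rel [ 0.015  -0.001   0.0618] [-0.0005  0.0023 -0.0006]
rel [ 0.0156 -0.001   0.0722] [-0.0005  0.0023 -0.0006]
```

Emit:
jog_arm(steps=[[1,0.004,-0.001,0.012,0,0,0],[1,0.007,-0.001,0.024,0,0,0],[1,0.01,-0.001,0.036,0,0,0],[1,0.012,-0.001,0.046,0,0,0],[1,0.014,-0.001,0.056,0,0,0]])

```text
t: 3.38
tool_pos: [0.4247, 0.0044, 0.1357]
orientation: [-0.264, 3.127, -0.001]
force: [2.1, 0.0, 2.2]
opening: 0.0009
```

```bash
python3 - <<'E'
from h import *
s=st()
for a,d in((0.05,.014),(0,.014)):rel(lidpt(.210,.006,a)+[0,0,d],YAW+np.pi)
E
```

```text
{'t': 3.375, 'q': [-0.1106, -0.3004, 2.0735, 0.0002, 1.3655, -1.8498], 'tool_pos': [0.4247, 0.0044, 0.1357], 'orientation': [-0.2639, 3.1275, -0.0006], 'force': [2.0757, 0.0268, 2.1823], 'wrist_torque': [0.1216, -0.3945, -0.0084], 'opening': 0.0009}
rel [0.0012 0.0001 0.0052] [-0.0006  0.003  -0.0006]
rel [0.0018 0.0001 0.0157] [-0.0006  0.003  -0.0006]
```

Emit:
jog_arm(steps=[[1,0.001,0,0.006,0,0,0],[1,0.002,0,0.011,0,0,0],[1,0.002,0,0.0155,0,0,0],[1,0.002,0,0.0155,0,0,0]])

```text
t: 3.88
tool_pos: [0.4226, 0.004, 0.1202]
orientation: [-0.264, 3.128, -0.001]
force: [-1.2, -0.1, 3.4]
opening: 0.0005
```

```bash
python3 - <<'E'
from h import *
s=st()
E
```

```text
{'t': 3.875, 'q': [-0.1119, -0.2898, 2.0943, 0.0, 1.3344, -1.8512], 'tool_pos': [0.4226, 0.004, 0.1202], 'orientation': [-0.264, 3.1279, -0.0007], 'force': [-1.1786, -0.088, 3.4451], 'wrist_torque': [0.1087, 0.1324, -0.0262], 'opening': 0.0005}
```

Emit:
jog_arm(steps=[[1,0,0,0.0008,0,0,0],[1,0,0,0.0016,0,0,0]])

```text
t: 4.12
tool_pos: [0.4227, 0.004, 0.1201]
orientation: [-0.264, 3.128, -0.001]
force: [-10.0, 0.8, 21.3]
opening: 0.0003
```

Emit:
jog_arm(steps=[[1,0,0,-0.03,0,0,0],[1,0,0,-0.08,0,0,0],[0,0,0,-0.13,0,0,0],[0,0,0,-0.17,0,0,0],[0,0,0,-0.17,0,0,0]])

```text
t: 4.75
tool_pos: [0.4239, 0.0039, 0.2936]
orientation: [-0.264, 3.122, -0.003]
force: [0.5, 0.5, -0.5]
opening: 0.0261
```

```bash
python3 - <<'E'
from h import *
s=st()
np.save("s1.npy",[s["tool_pos"],s["orientation"]])
for n in ["side","top","wrist"]:
    c=robot.read_camera(n); cv2.imwrite(f"pics/{n}1.png",c["image"][:,:,::-1])
st()
E
```

```text
{'t': 4.75, 'q': [-0.1118, -0.3863, 1.8515, -0.0001, 1.668, -1.8512], 'tool_pos': [0.4239, 0.0039, 0.2936], 'orientation': [-0.2637, 3.1223, -0.0028], 'force': [0.5246, 0.4998, -0.4829], 'wrist_torque': [0.0639, -0.1011, -0.0009], 'opening': 0.0261}
{'t': 4.9, 'q': [-0.1118, -0.3838, 1.8584, -0.0001, 1.6665, -1.8512], 'tool_pos': [0.4218, 0.0041, 0.2887], 'orientation': [-0.2644, 3.13, -0.0003], 'force': [0.0295, -0.3067, -0.8643], 'wrist_torque': [0.1186, -0.1689, -0.0011], 'opening': 0.0376}
```

View pics/wrist1.png

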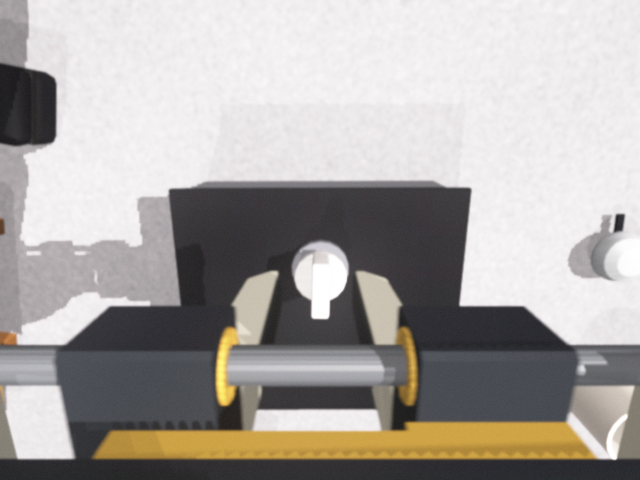

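View pics/side1.png

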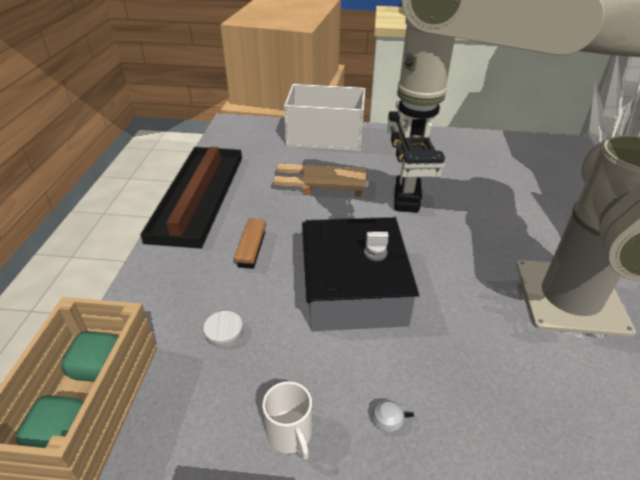

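View pics/top1.png

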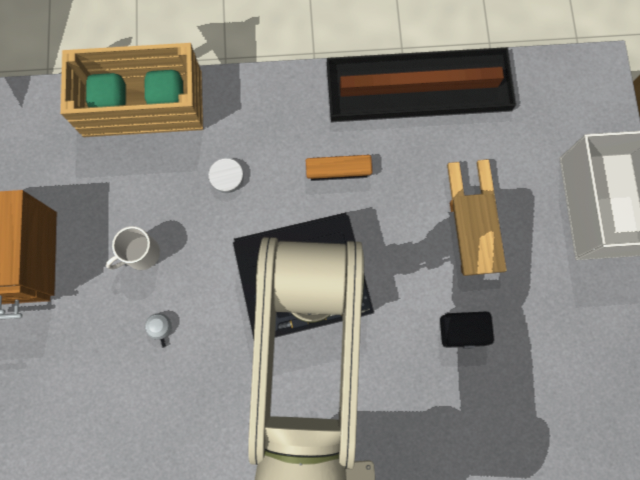

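```bash
python3 - <<'E'
from h import *
s=st()
c=robot.read_camera("wrist"); im=c["image"][:,:,::-1]; S=robot.read_camera("side")
E=np.eye(4);E[:3,:3]=R.from_rotvec(s["orientation"]).as_matrix();E[:3,3]=s["tool_pos"];E=E@c["tool_from_camera"]
np.savez("w2.npz",E=E,mtx=c["mtx"])
c["extrinsics"]=E
for n,p in [("l",(170,188)),("r",(470,188))]: print(n,onz(c,p,.106))
cv2.imwrite("pics/w2z.png",cv2.resize(im[220:340,260:380],None,fx=5,fy=5,interpolation=cv2.INTER_CUBIC))
cv2.imwrite("pics/s2z.png",cv2.resize(S["image"][210:335,290:425,::-1],None,fx=5,fy=4.5,interpolation=cv2.INTER_CUBIC)[:600])
E
```

```text
{'t': 4.9, 'q': [-0.1118, -0.3838, 1.8584, -0.0001, 1.6665, -1.8512], 'tool_pos': [0.4218, 0.0041, 0.2887], 'orientation': [-0.2644, 3.13, -0.0003], 'force': [0.0295, -0.3067, -0.8643], 'wrist_torque': [0.1186, -0.1689, -0.0011], 'opening': 0.0376}
l [ 0.42253728 -0.12612717  0.106     ]
r [0.37855968 0.1335222  0.106     ]
```

View pics/w2z.png

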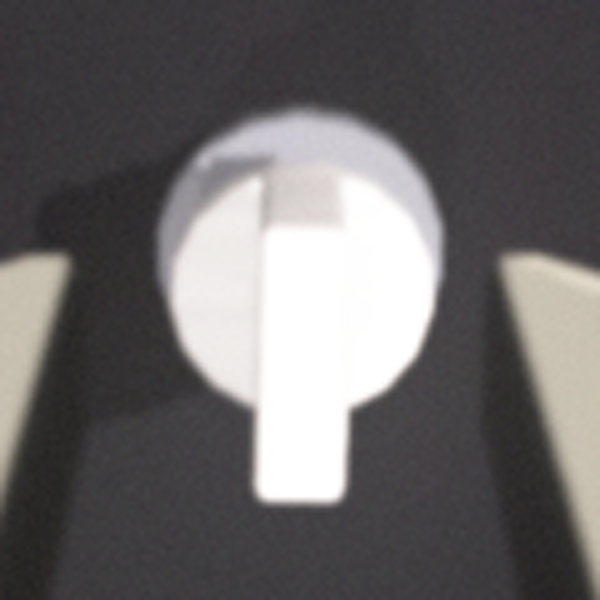

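View pics/s2z.png

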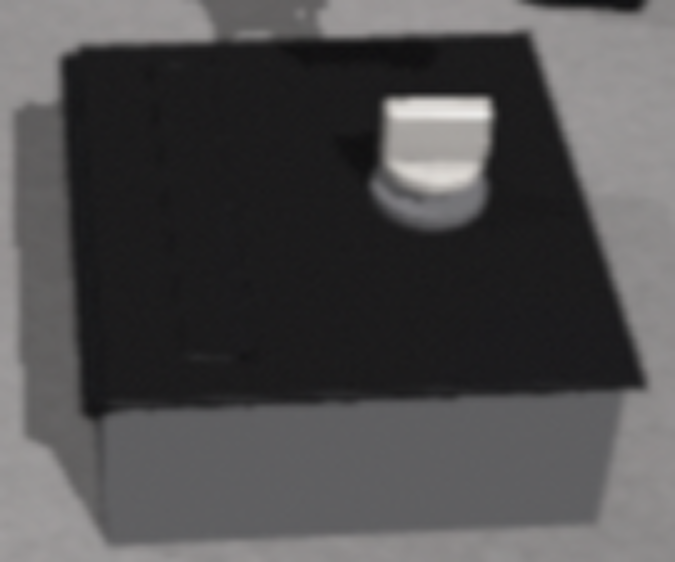

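```bash
python3 - <<'E'
from h import *
w=np.load("w2.npz"); c={"mtx":w["mtx"],"extrinsics":w["E"]}
q=[onz(c,(x/5+260,y/5+220),.164) for x,y in((263,226),(345,226),(349,502),(255,502))]
m=np.mean(q,0);print(np.round(q,4),m)
f=(q[0]+q[1])/2;b=(q[2]+q[3])/2;print("len",np.linalg.norm(b-f),"yaw",np.arctan2(*(b-f)[[1,0]]),"pred",H-.155*BX)
S=robot.read_camera("side")
q=[onz(S,(x/5+290,y/4.5+210),.164) for x,y in((385,98),(490,98),(494,118),(384,118))];print(np.round(q,4),np.mean(q,0))
E
```

```text
[[0.4514 0.006  0.164 ]
 [0.4493 0.0185 0.164 ]
 [0.4954 0.0273 0.164 ]
 [0.4979 0.0125 0.164 ]] [0.47348507 0.01607763 0.164     ]
len 0.04689083869752476 yaw 0.1641463269652601 pred [0.47720821 0.01342951 0.1       ]
[[0.4955 0.0149 0.164 ]
 [0.4493 0.0096 0.164 ]
 [0.4475 0.0248 0.164 ]
 [0.4954 0.0303 0.164 ]] [0.47194293 0.01991244 0.164     ]
```

```bash
python3 - <<'E'
from h import *
st()
rel([.4745,.0155,.2],.165+np.pi)
rel([.4745,.0155,.153],.165+np.pi)
E
```

```text
{'t': 5.05, 'q': [-0.1118, -0.3835, 1.8588, -0.0001, 1.6668, -1.8512], 'tool_pos': [0.4216, 0.0042, 0.2884], 'orientation': [0.2644, -3.1299, -0.0001], 'force': [0.0278, 0.6336, -0.3789], 'wrist_torque': [0.0534, -0.1424, 0.027], 'opening': 0.0502}
rel [-0.0541  0.0023  0.0883] [ 0.0001 -0.0005  0.0036]
rel [-0.0541  0.0023  0.1353] [ 0.0001 -0.0005  0.0036]
```

Emit:
jog_arm(steps=[[0,-0.02,0.001,0,0,0,0.003],[0,-0.04,0.002,0.01,0,0,0.003],[0,-0.054,0.0023,0.04,0,0,0.003],[0,-0.054,0.0023,0.07,0,0,0.003],[0,-0.054,0.0023,0.085,0,0,0.003]])

```text
t: 5.68
tool_pos: [0.4729, 0.0156, 0.2005]
orientation: [0.26, -3.126, -0.001]
force: [0.4, -0.9, 1.0]
opening: 0.0924
```

```bash
python3 - <<'E'
from h import *
s=st()
rel([.4745,.0155,.153],.165+np.pi)
c=robot.read_camera("wrist"); im=c["image"][:,:,::-1]; cv2.imwrite("pics/w3.png",im)
S=robot.read_camera("side"); cv2.imwrite("pics/s3.png",cv2.resize(S["image"][120:320,290:440,::-1],None,fx=3,fy=3,interpolation=cv2.INTER_CUBIC))
E
```

```text
{'t': 5.675, 'q': [-0.0753, -0.1975, 1.8675, -0.0001, 1.4764, -1.8118], 'tool_pos': [0.4729, 0.0156, 0.2005], 'orientation': [0.2595, -3.126, -0.0011], 'force': [0.3882, -0.8852, 0.9529], 'wrist_torque': [0.142, -0.1373, -0.0048], 'opening': 0.0924}
rel [-0.0018 -0.0004  0.0474] [ 0.0011 -0.0047  0.0007]
```

View pics/w3.png

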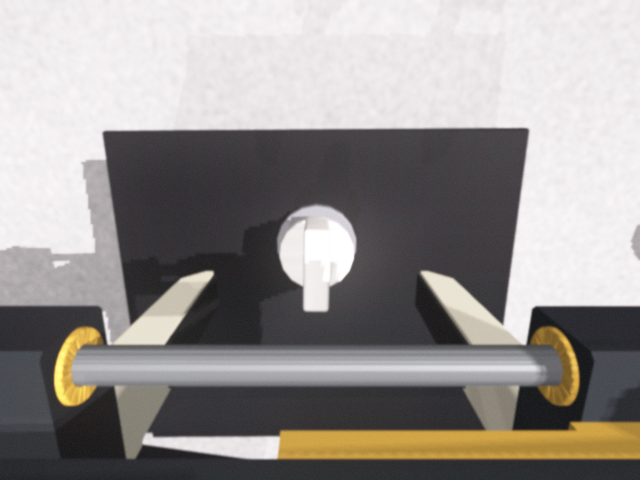

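View pics/s3.png

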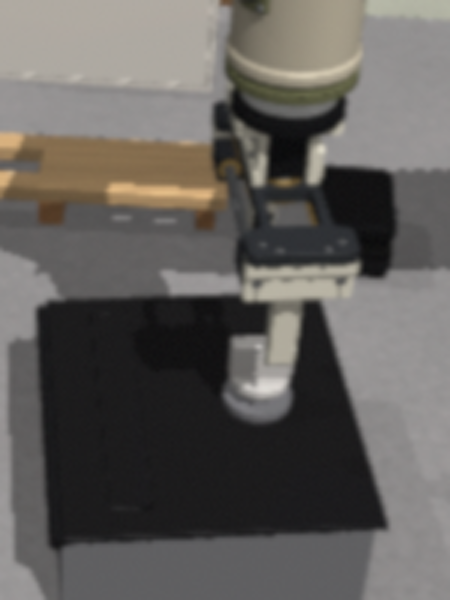

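```bash
python3 - <<'E'
from h import *
s=st()
c=robot.read_camera("wrist"); im=c["image"][:,:,::-1]
E=np.eye(4);E[:3,:3]=R.from_rotvec(s["orientation"]).as_matrix();E[:3,3]=s["tool_pos"];c["extrinsics"]=E@c["tool_from_camera"]
b=onz(c,(316,310.5),.164);f=onz(c,(316,220),.164)
print(b,b-.023*BX,np.linalg.norm(b-f))
cv2.imwrite("pics/w4.png",cv2.resize(im[190:330,250:390],None,fx=4,fy=4,interpolation=cv2.INTER_CUBIC))
rel([.4745,.0155,.153],.165+np.pi)
E
```

```text
{'t': 5.775, 'q': [-0.0755, -0.1981, 1.8669, -0.0, 1.4774, -1.8118], 'tool_pos': [0.4729, 0.0156, 0.2011], 'orientation': [0.2592, -3.1263, -0.0011], 'force': [0.2099, 0.1568, 0.4069], 'wrist_torque': [0.0538, -0.1476, 0.0098], 'opening': 0.0931}
[0.49565113 0.01894788 0.164     ] [0.47297881 0.01507936 0.164     ] 0.05050400651054993
rel [-0.0008 -0.0001  0.0498] [ 0.0005 -0.0022  0.0005]
```

View pics/w4.png

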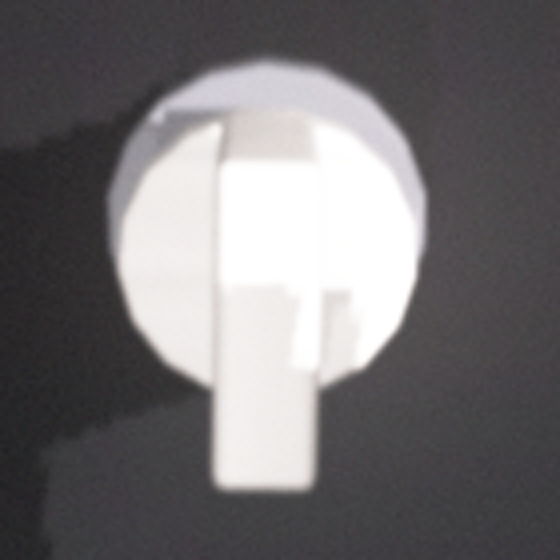

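Emit:
jog_arm(steps=[[0,-0.001,0,0.016,0,0,0.003],[0,-0.001,0,0.032,0,0,0.003],[0,-0.001,0,0.048,0,-0.001,0.003],[0,-0.001,0,0.048,0,-0.001,0.003]])

```text
t: 6.32
tool_pos: [0.4733, 0.0158, 0.1527]
orientation: [0.255, -3.127, -0.001]
force: [0.9, -0.6, 0.1]
opening: 0.0927
```

```bash
python3 - <<'E'
from h import *
s=st()
rel([.474,.0153,.153],.165+np.pi)
E
```

```text
{'t': 6.325, 'q': [-0.0752, -0.1604, 1.9236, 0.0002, 1.3829, -1.8085], 'tool_pos': [0.4733, 0.0158, 0.1527], 'orientation': [0.2545, -3.1267, -0.0015], 'force': [0.9059, -0.6101, 0.0914], 'wrist_torque': [-0.0104, -0.1446, 0.0381], 'opening': 0.0927}
rel [-0.0006 -0.0006 -0.0003] [ 0.0013 -0.0045 -0.0026]
```

Emit:
jog_arm(steps=[[1,-0.0005,-0.0005,0,0.001,-0.003,0],[1,-0.0005,-0.0005,0,0.001,-0.003,0],[1,-0.0005,-0.0005,0,0.001,-0.003,0],[1,-0.0005,-0.0005,0,0.001,-0.003,0],[1,-0.0005,-0.0005,0,0.001,-0.003,0]], force=20)

```text
t: 6.95
tool_pos: [0.4739, 0.0153, 0.1528]
orientation: [0.255, -3.13, -0.0]
force: [0.6, -0.5, -0.3]
opening: 0.0478
```

Emit:
jog_arm(steps=[[1,0,0,0,0,0,0],[1,0,0,0,0,0,0],[1,0,0,0,0,0,0],[1,0,0,0,0,0,0],[1,0,0,0,0,0,0]])

```text
t: 7.58
tool_pos: [0.4739, 0.0156, 0.1528]
orientation: [0.255, -3.13, -0.001]
force: [-0.2, 2.1, -0.8]
opening: 0.0137
```

```bash
python3 - <<'E'
from h import *
s=st()
rel([.474,.0153,.153],.165+np.pi)
c=robot.read_camera("wrist"); im=c["image"][:,:,::-1]; cv2.imwrite("pics/w5.png",im)
E
```

```text
{'t': 7.575, 'q': [-0.0756, -0.1622, 1.925, 0.0003, 1.3801, -1.809], 'tool_pos': [0.4739, 0.0156, 0.1528], 'orientation': [0.2549, -3.1299, -0.0008], 'force': [-0.1573, 2.0548, -0.7532], 'wrist_torque': [0.3349, -0.0337, -0.1025], 'opening': 0.0137}
rel [-0.0001 -0.0003 -0.0002] [ 0.0006 -0.0013 -0.0025]
```

View pics/w5.png

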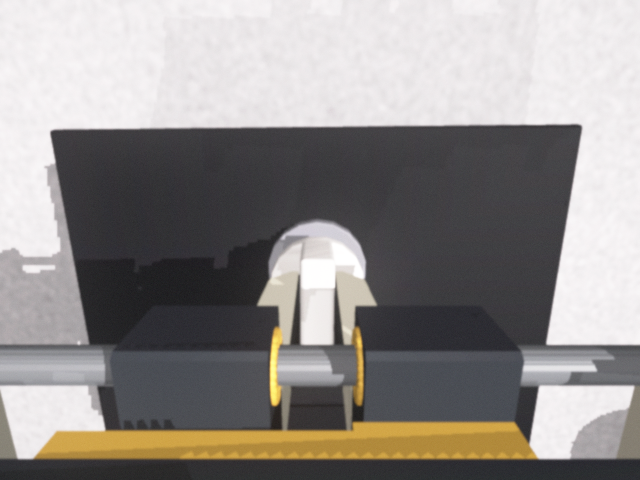

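Emit:
jog_arm(steps=[[1,0,0,0,0,0,0.08],[1,0,0,0,0,0,0.16],[1,0,0,0.002,0,0,0.2],[1,0,0,0.004,0,0,0.2],[1,0,0,0.004,0,0,0.2]])

```text
t: 8.25
tool_pos: [0.4739, 0.0155, 0.1486]
orientation: [-0.057, -3.14, -0.0]
force: [-0.4, 0.2, -0.5]
opening: 0.0136
```

```bash
cat >>h.py <<'E'
def rep():
    s=robot.read_state(); x=R.from_rotvec(s["orientation"]).as_matrix()[:,0]
    ax=R.from_rotvec(s["orientation"]).as_matrix()[:,2]
    k=(YAW+np.pi-np.arctan2(x[1],x[0])+np.pi)%(2*np.pi)-np.pi
    print("t %.2f knob %.3f tcp"%(s["t"],k),s["tool_pos"].round(4),"tilt",ax[:2].round(4),"F",s["force"].round(2),"M",s["wrist_torque"].round(3),"op",round(float(s["opening"]),4),"q6",round(float(s["q"][5]),3))
E
python3 -c "from h import *; rep()"
```

```text
t 8.25 knob 0.206 tcp [0.4739 0.0155 0.1486] tilt [-0.0014  0.0003] F [-0.44  0.24 -0.52] M [ 0.141 -0.19  -0.028] op 0.0136 q6 -1.61
```

Emit:
jog_arm(steps=[[1,0,0,0.001,0,0,0],[1,0,0,0.0015,0,0,0],[1,0,0,0.0015,0,0,0]])

```text
t: 8.62
tool_pos: [0.4739, 0.0155, 0.1473]
orientation: [-0.057, -3.14, -0.0]
force: [-1.4, 1.6, 2.6]
opening: 0.0138
```

```bash
python3 -c "from h import *; rep()"
```

```text
t 8.62 knob 0.205 tcp [0.4739 0.0155 0.1473] tilt [-0.0014  0.0003] F [-1.42  1.58  2.6 ] M [ 0.192  0.148 -0.032] op 0.0138 q6 -1.61
```

Emit:
jog_arm(steps=[[1,0,0,0.001,0,0,0.0],[1,0,0,0.001,0,0,0]])

```text
t: 8.88
tool_pos: [0.4739, 0.0155, 0.1463]
orientation: [-0.057, -3.14, -0.0]
force: [-2.5, 0.4, 3.9]
opening: 0.0138
```

```bash
python3 -c "from h import *; rep()"
```

```text
t 8.88 knob 0.205 tcp [0.4739 0.0155 0.1463] tilt [-0.0013  0.0002] F [-2.51  0.36  3.92] M [ 0.147  0.16  -0.015] op 0.0138 q6 -1.61
```

Emit:
jog_arm(steps=[[1,0,0,0,0,0,0.06],[1,0,0,0,0,0,0.1]])

```text
t: 9.12
tool_pos: [0.4739, 0.0155, 0.1463]
orientation: [-0.216, -3.133, -0.0]
force: [-3.0, 0.4, 2.7]
opening: 0.014
```

```bash
python3 -c "from h import *; rep()"
```

```text
t 9.12 knob 0.307 tcp [0.4739 0.0155 0.1463] tilt [-0.0014  0.0002] F [-2.98  0.35  2.75] M [0.15  0.16  0.122] op 0.014 q6 -1.509
```

Emit:
jog_arm(steps=[[1,0,0,0,0,0,0.05],[1,0,0,0,0,0,0.08]])

```text
t: 9.38
tool_pos: [0.4739, 0.0154, 0.1463]
orientation: [-0.343, -3.121, 0.0]
force: [-2.8, 0.2, 3.9]
opening: 0.014
```

```bash
python3 -c "from h import *; rep()"
```

```text
t 9.38 knob 0.388 tcp [0.4739 0.0154 0.1463] tilt [-0.0013  0.0001] F [-2.8   0.21  3.85] M [0.168 0.145 0.098] op 0.014 q6 -1.428
```

Emit:
jog_arm(steps=[[1,0,0,0,0,0,0.04],[1,0,0,0,0,0,0.07]])

```text
t: 9.62
tool_pos: [0.4739, 0.0154, 0.1463]
orientation: [-0.454, -3.107, 0.0]
force: [-1.9, 0.5, 3.3]
opening: 0.0141
```

```bash
python3 -c "from h import *; rep()"
```

```text
t 9.62 knob 0.459 tcp [0.4739 0.0154 0.1463] tilt [-0.0014 -0.    ] F [-1.9   0.52  3.33] M [-0.003  0.156 -0.04 ] op 0.0141 q6 -1.356
```

Emit:
jog_arm(steps=[[1,0,0,0,0,0,0.03],[1,0,0,0,0,0,0.06]])

```text
t: 9.88
tool_pos: [0.4739, 0.0154, 0.1462]
orientation: [-0.549, -3.092, 0.0]
force: [-1.3, 0.6, 2.8]
opening: 0.0138
```

```bash
python3 -c "from h import *; rep()"
```

```text
t 9.88 knob 0.521 tcp [0.4739 0.0154 0.1462] tilt [-0.0014 -0.    ] F [-1.29  0.64  2.77] M [ 0.081  0.035 -0.035] op 0.0138 q6 -1.295
```

Emit:
jog_arm(steps=[[1,0,0,0,0,0,0.03],[1,0,0,0,0,0,0.06]])

```text
t: 10.12
tool_pos: [0.4739, 0.0154, 0.146]
orientation: [-0.645, -3.073, 0.0]
force: [0.4, 0.3, -0.5]
opening: 0.0139
```

```bash
python3 -c "from h import *; rep()"
```

```text
t 10.12 knob 0.583 tcp [0.4739 0.0154 0.146 ] tilt [-0.0015 -0.    ] F [ 0.37  0.31 -0.5 ] M [ 0.083 -0.157  0.015] op 0.0139 q6 -1.233
```

Emit:
jog_arm(steps=[[1,0,0,0,0,0,0.03],[1,0,0,0,0,0,0.06]])

```text
t: 10.38
tool_pos: [0.4738, 0.0153, 0.1459]
orientation: [-0.74, -3.052, 0.001]
force: [0.0, 0.4, 0.1]
opening: 0.0139
```

```bash
python3 -c "from h import *; rep()"
```

```text
t 10.38 knob 0.645 tcp [0.4738 0.0153 0.1459] tilt [-0.0016 -0.0001] F [0.   0.45 0.08] M [ 0.064 -0.134  0.058] op 0.0139 q6 -1.171
```

Emit:
jog_arm(steps=[[1,0,0,0.0008,0,0,0.0],[1,0,0,0.0015,0,0,0.0],[1,0,0,0.0015,0,0,0.0]])

```text
t: 10.75
tool_pos: [0.4738, 0.0153, 0.1443]
orientation: [-0.74, -3.052, 0.001]
force: [1.1, 0.0, -0.2]
opening: 0.0142
```

```bash
python3 -c "from h import *; rep()"
```

```text
t 10.75 knob 0.645 tcp [0.4738 0.0153 0.1443] tilt [-0.0016 -0.    ] F [ 1.07  0.02 -0.2 ] M [ 0.049 -0.186  0.013] op 0.0142 q6 -1.171
```

Emit:
jog_arm(steps=[[1,0,0,0.0007,0,0,0.0],[1,0,0,0.0014,0,0,0.0],[1,0,0,0.0014,0,0,0.0]])

```text
t: 11.12
tool_pos: [0.4738, 0.0153, 0.1428]
orientation: [-0.74, -3.052, 0.001]
force: [0.4, -0.1, -1.1]
opening: 0.0141
```

```bash
python3 -c "from h import *; rep()"
```

```text
t 11.12 knob 0.645 tcp [0.4738 0.0153 0.1428] tilt [-0.0016 -0.    ] F [ 0.39 -0.12 -1.06] M [ 0.048 -0.24   0.001] op 0.0141 q6 -1.171
```

Emit:
jog_arm(steps=[[1,0,0,0.0006,0,0,0.0],[1,0,0,0.0012,0,0,0.0],[1,0,0,0.0012,0,0,0.0]])

```text
t: 11.5
tool_pos: [0.4738, 0.0153, 0.1415]
orientation: [-0.74, -3.052, 0.001]
force: [0.9, -0.0, -1.2]
opening: 0.0138
```

```bash
python3 -c "from h import *; rep()"
```

```text
t 11.50 knob 0.644 tcp [0.4738 0.0153 0.1415] tilt [-0.0016 -0.    ] F [ 0.89 -0.02 -1.24] M [ 0.025 -0.237  0.031] op 0.0138 q6 -1.171
```

Emit:
jog_arm(steps=[[1,0,0,0.0005,0,0,0.0],[1,0,0,0.0005,0,0,0.0]])

```text
t: 11.75
tool_pos: [0.4738, 0.0153, 0.141]
orientation: [-0.74, -3.052, 0.001]
force: [0.3, 0.8, 0.3]
opening: 0.0138
```

```bash
python3 -c "from h import *; rep()"
```

```text
t 11.75 knob 0.644 tcp [0.4738 0.0153 0.141 ] tilt [-0.0016 -0.0001] F [0.34 0.8  0.3 ] M [ 0.052 -0.192 -0.04 ] op 0.0138 q6 -1.171
```

Emit:
jog_arm(steps=[[1,0,0,0.0006,0,0,0.0],[1,0,0,0.0006,0,0,0.0]])

```text
t: 12.0
tool_pos: [0.4739, 0.0153, 0.1408]
orientation: [-0.74, -3.052, 0.001]
force: [-2.8, -0.0, 4.6]
opening: 0.014
```

```bash
python3 -c "from h import *; rep()"
```

```text
t 12.00 knob 0.644 tcp [0.4739 0.0153 0.1408] tilt [-0.0013 -0.0001] F [-2.84 -0.01  4.59] M [ 0.008  0.26  -0.055] op 0.014 q6 -1.171
```

Emit:
jog_arm(steps=[[1,0,0,0.0004,0,0,0.0],[1,0,0,0.0004,0,0,0.0]])

```text
t: 12.25
tool_pos: [0.4739, 0.0153, 0.1408]
orientation: [-0.74, -3.052, 0.001]
force: [-2.9, 0.3, 5.7]
opening: 0.0135
```

```bash
python3 -c "from h import *; rep()"
```

```text
t 12.25 knob 0.645 tcp [0.4739 0.0153 0.1408] tilt [-0.0012 -0.0001] F [-2.89  0.32  5.66] M [0.048 0.383 0.033] op 0.0135 q6 -1.171
```

Emit:
jog_arm(steps=[[0,0,0,0,0,0,0],[0,0,0,0,0,0,0],[0,0,0,0,0,0,0],[0,0,0,0,0,0,0],[0,0,0,0,0,0,0]])

```text
t: 12.88
tool_pos: [0.4739, 0.0153, 0.1407]
orientation: [-0.74, -3.052, 0.001]
force: [0.4, -0.1, 0.3]
opening: 0.0597
```

Emit:
jog_arm(steps=[[0,0,0,0,0,0,0],[0,0,0,-0.03,0,0,0],[0,0,0,-0.08,0,0,0],[0,0,0,-0.13,0,0,0],[0,0,0,-0.15,0,0,0]])

```text
t: 13.5
tool_pos: [0.4754, 0.0153, 0.2943]
orientation: [0.739, 3.05, 0.001]
force: [0.4, 0.2, -0.1]
opening: 0.0935
```

```bash
python3 - <<'E'
from h import *
robot.read_camera("top");robot.read_camera("top")
s=robot.read_state();rep()
c=robot.read_camera("wrist"); im=c["image"][:,:,::-1]
E=np.eye(4);E[:3,:3]=R.from_rotvec(s["orientation"]).as_matrix();E[:3,3]=s["tool_pos"];E=E@c["tool_from_camera"]
np.savez("w6.npz",E=E,mtx=c["mtx"]);cv2.imwrite("pics/w6.png",im)
S=robot.read_camera("side"); cv2.imwrite("pics/s6.png",cv2.resize(S["image"][180:335,290:440,::-1],None,fx=4,fy=3.8,interpolation=cv2.INTER_CUBIC))
E
```

```text
t 13.60 knob 0.644 tcp [0.4753 0.0152 0.293 ] tilt [ 0.0029 -0.0005] F [-0.59 -0.56 -0.78] M [ 0.035 -0.184 -0.04 ] op 0.0932 q6 -1.171
```

View pics/w6.png

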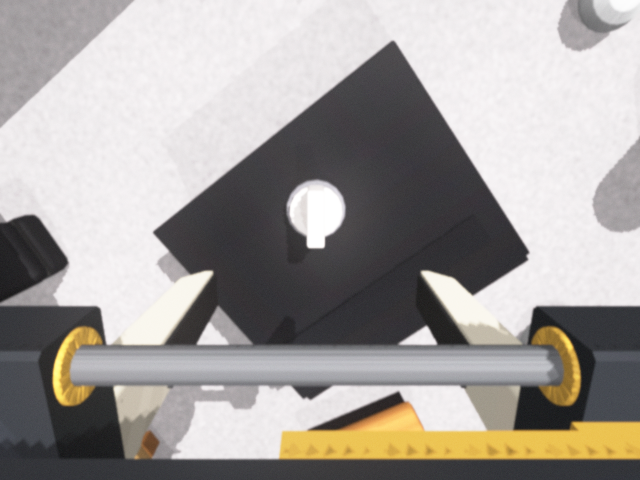

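View pics/s6.png

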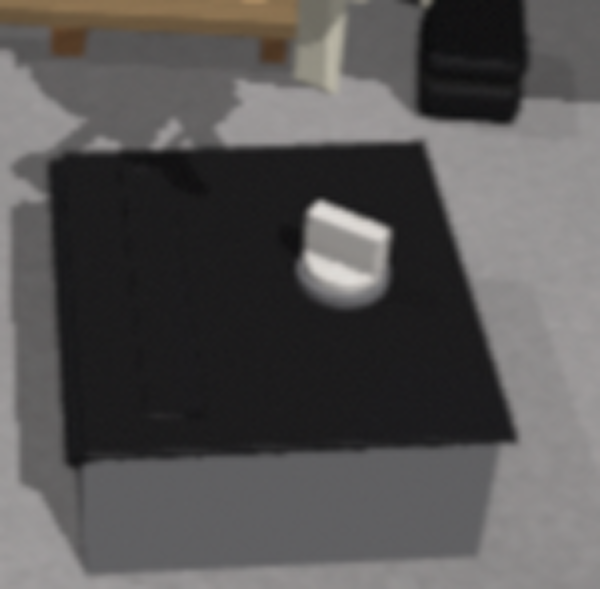

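```bash
python3 -c "from h import *; rep(); robot.close_job()"
```

```text
t 13.70 knob 0.644 tcp [0.4737 0.0154 0.2891] tilt [-0.003  0.   ] F [-0.24 -0.31 -0.17] M [ 0.004 -0.125  0.044] op 0.093 q6 -1.171
the job is handed in; nothing more can be done
```

The lid is shut and locked, and I handed the job in at 13.7 s with the gripper open and clear above the bin.

- **Closing the lid:** I pushed the front edge down with the closed fingertips until the force rose sharply with no further travel. The last reading was about 21 N on the lid.
- **Finding the notch:** I gripped the knob, pressed the lug lightly on the plate and turned clockwise. The press peaked at about 4 N, well under the 14 N limit. The push-back fell to about 0 by 0.58 rad, and I stopped at about 0.645 rad.
- **Locking:** There the knob went down with almost no resistance. It stopped firmly after 12.0 mm of travel, with 5.7 N on the final press.

The final wrist and side pictures show the lid flat on the rim and the knob turned, with its disc down on the collar. I did not measure the bystanders' positions again. They showed no contact in the force readings and looked undisturbed in the parts of the pictures where they appear.

No check failed. The early position estimates did disagree by 3 to 4 mm, so I remeasured the knob with the wrist camera before gripping it. The sideways force was about 2 N once it was gripped.

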